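# Back off the indexing banding wheel and re-seat its pawl

## Robot

A 6-joint arm with a two-finger parallel gripper is mounted at the origin on the work surface. World frame = base frame: x ahead of the robot, y to its left, z up, the work surface at z = 0. Lengths are in m, angles in rad, forces in N, time in s.
With the tool pointing down it reaches from about 0.25 to 0.775 m from the base axis. Payload 4 kg.
Tool frame: the origin (TCP) lies on the centre line of the jaws, within the pads' length; the fingertips stand 17 mm ahead of it and the grasp point (between the pads) lies 2 mm behind it; z points along the fingers, y is the line along which they close (so a half turn about z gives the same grasp; the last joint's range is limited). The gripper opens to 94 mm and grips with 3 to 60 N. Pads are 16 mm wide; open, the fingers measure 119 mm over their backs; the gripper's body (75 mm by 177 mm) begins 78 mm behind the grasp point.
Start: joints at [-1.345, 0.087, 1.371, -0, 1.684, -0.103], TCP at [0.178, -0.521, 0.223] pointing down, gripper open.
Joint ranges: [-3.1, 3.1], [-0.76, 2.03], [0.27, 2.55], [-1.08, 4.22], [0.17, 2.65], [-2.57, 2.57]. Speed limits (rad/s): [2.79, 2.79, 3.14, 3.14, 3.14, 3.14].

## Interface

Orientations are given as [roll, pitch, yaw] about the fixed x, y, z axes, in that order (R = Rz(yaw) Ry(pitch) Rx(roll)).
In Python, from bench import robot gives the robot as it stands.
- The arm moves only by the tool servo_tool, never from a script. Its argument "plan" is a list of rows, each a list of 7 numbers: the shift along the tool's x, y, z normalised to -1 to 1, where 1 is 0.1 m, then the turn, a rotation vector about the tool's x, y, z normalised to -1 to 1, where 1 is pi/2 rad, then the finger opening in mm, from 0 to 94. In form: [[x, y, z, ax, ay, az, gripper], ...]. A call has 1 to 12 rows; each row is the pose to reach, as a shift and turn from the pose commanded when the call began, along the tool's axes at that moment; what a row does not reach only later rows make up. A row lasts 1/12 s, in which the tool goes at most 41.7 mm and 7.16 degrees, less where a joint would pass 70% of its speed; a pose out of reach is approached as far as the arm can. A call with a number of a shift or a turn outside -1 to 1 is refused whole. A call with a gripper value outside its range is refused whole. The fingers move at their own pace and stop on an object; the grip force is fixed at half the most. Time passes only in rows, so rows that repeat a pose let the fingers close. It gives the time, the measured TCP pose, the force, the opening and the grip force at its end, in the units of the state.
- robot.get_obs(): the state, without advancing time (a new reading comes with each control period).
- robot.snapshot(name): name is "scene" or "top"; returns the picture (384x512x3 uint8, red, green, blue); there is no depth.
- robot.camera_params(name): a dict with "camera_matrix" (3x3 intrinsics, pixels), "distortion" ([k1, k2, p1, p2, k3] as OpenCV has them; the pictures are not rectified), "rvec" (rotation vector, rad) and "tvec" (3), from world to camera coordinates, as OpenCV has them. Camera axes: x right, y down, z forward; pixel columns grow to the right and rows downward; lengths in m; the calibration is good to about 2 mm. A picture is of the moment at which its call begins. camera_params takes no time and is no camera call.
- robot.close_job(): hands the job in; it is judged then, once.
Trained networks look in the newest picture that a camera, given by its name, has taken for a name from the list of things; names that differ only in an ending like _2 or _b are one class to them, and where a whole thing is asked for, a point or a joint stands for the part that bears it (a point fixed in the world has none). Each returns a list of dicts, best first, with "conf" (0 to 1); they miss things now and then, are a little off and sometimes report something else, mostly with a low value. They report only what shows in the picture. A call takes as long as a camera call. They do not tell look-alikes from the thing itself.
- robot.find_in(thing, camera): "extent" ([centre column, centre row, width, height] in pixels, round what is visible of it).
The state is a dict: "time": time; "joint_positions": joint angles; "qvel": joint speeds; "joint_torque": joint torques, N m; "tool_pos": TCP position; "ee_rot": TCP orientation; "wrist_force": force on the tool from outside, world axes, zero at the start; "wrist_torque": the same for the moment, N m; "width": finger opening in m; "finger_force": force on a finger pad.
Only numpy, scipy, OpenCV 4.12 (cv2) and the standard library are available. Lean on these libraries where they do the work, as an engineer would, in place of code of your own. Each camera call takes 0.05 s, during which the arm holds its last target. There are 200 camera calls.

## Task

The potter's indexing wheel has been stepped too far: fold its brass holding pawl right up and back so that it stays open, turn the wheel backwards (clockwise from above) by the wooden crank knob, and fold the pawl down again into the gap just in front of the red tooth's steep face. Then press the wheel gently backwards for a moment so that you feel the red tooth bear on the pawl, and let go. Never force the teeth hard against the pawl, keep the bowl centred on the wheel, and leave the other ware and tools where they are.

Things in the scene. Friction and masses are not known exactly. Their poses are not given: they have to be found in the camera images.
- stand: Green steel base plate of the wheel, 250 x 190 x 12 mm, fixed to the bench. Origin on the bench under the wheel's vertical axis; z up. Its yaw varies. In its frame the pawl is on the -y side and the crank works round the +y side.
- wheel (a joint): Angle of the wheel (rad) about the vertical axis: 0 when the steep face of the red tooth lies on the stand's -y axis; it grows as the wheel turns backwards (clockwise from above). It starts between -1.6 and -0.75, has stops at -1.85 and +0.6, and stays where it is left (bearing friction 0.15 N m, that is 1.4 N at the knob). Forwards (anticlockwise) the pawl rides over the teeth; backwards a steep tooth face meets the pawl's nose and is stopped.
- tooth_ring: Steel ring of 14 upward saw teeth (25.7 degrees or 34 mm apart) on the wheel, radius 68 to 85 mm, root at z = 65 mm, teeth 10 mm high; origin on the wheel axis at root height, turns with the wheel. Each tooth has a steep radial face at its clockwise end and slopes down anticlockwise to the next face. One tooth is red. Inside the ring is the round wheel head, radius 60 mm, top at z = 80 mm.
- red_face (a point): Middle of the steep face of the red tooth, 76.5 mm from the wheel axis, 70 mm above the bench; turns with the wheel. As the nose's reach is unknown, the wheel angle at which this face meets it lies anywhere from -0.09 to +0.09 rad and must be felt; at wheel angles from -0.25 to -0.10 the nose always drops into the right gap.
- knob_grip (a point): Gripping point on the axis of the upright wooden crank knob, 22 mm diameter, which stands from 67 to 125 mm above the bench on an ear of the wheel, 105 mm from the wheel axis; this point is 103 mm above the bench. The knob spins freely on its pin, so the grip need not turn with it. Seen from above it lies 143 degrees anticlockwise from the red face. A sideways push of 6 to 12 N on the knob, kept up for half a second, is a fair test of the pawl.
- pawl_block: Bracket of the pawl, 40 x 30 mm foot and two green cheeks to 94 mm above the bench (30 mm over the cheeks), bolted to the stand with the stand's yaw; origin under the pawl's pivot, 12 mm above the bench, at x = -75 mm, y = -76.5 mm in the stand's frame.
- pawl_pivot (a point): Pivot of the pawl, 88 mm above the bench; the hinge axis is level, along the stand's y.
- pawl (a joint): Angle of the pawl (rad): 0 = level with its nose at the bottom of a tooth gap (pointing along the stand's +x), up to about 0.12 on a tooth's slope; it grows as the nose is lifted, is upright at 1.57 and rests by its own weight on its stop at 1.95, folded back; below 1.57 it falls shut by its weight (130 g).
- pawl_arm: The brass pawl arm with its steel nose; origin on the pivot, x along the arm to the nose. Arm 16 mm wide, 11 mm thick, ends at x = 58 mm. The nose is 8 mm thick and reaches 20.5 mm below the arm's axis; it is screwed in or out, so its front face lies anywhere from x = 68 to 82 mm, differently each time and not measured. The force between nose and teeth must stay below 20 N.
- pawl_bar (a point): Gripping point on the pawl's round side bar, 10 mm diameter, parallel to the hinge axis, 52 mm from the pivot; the bar runs out over the rim of the wheel to the stand's -y side and ends in a 13 mm red ball 26 mm beyond this point. This point is 36 mm to the -y side of the arm's middle.
- crank_knob: The wooden crank knob itself; origin on its axis at its foot, 65 mm above the bench.
- bowl: Upturned raw clay bowl standing loose on the wheel head, 112 mm diameter, 43 mm high, 0.3 kg, origin at the centre of its underside, 80 mm above the bench. Must stay centred.
- bowl_left: Bystander: upturned clay bowl 134 mm diameter, 50 mm high, on the bench.
- bowl_far: Bystander: upturned darker clay bowl 134 mm diameter, 50 mm high, on the bench.
- bottle: Bystander: green bottle, 66 mm diameter, 190 mm high.
- loop_tool: Bystander: trimming loop tool, 170 mm long, lying on the bench.
Things that resemble listed ones, but are neither listed nor needed, are in the scene too. What is shaped like the bowl but blue, green or turquoise is not meant.

How it is judged:
On the way, in this order (a step that is already met when the one before it is completed fails the run):
1. the pawl is folded back past upright (value of joint pawl above 1.65 rad), for 0.2 s.
2. with the pawl up, the wheel is turned back until the nose can drop in front of the red tooth (value of joint pawl above 1 rad and value of joint wheel between -0.44 and 0.12 rad), for 0.2 s.
3. with the pawl down, the red tooth is pressed against the pawl's nose by the knob (3 to 20 N for 0.3 s) (value of joint pawl below 0.08 rad and x of red_face in the frame of pawl_block between 0.064 and 0.086 m and contact force between tooth_ring and pawl_arm above 3 N and contact force between the fingers and crank_knob above 2 N), for 0.3 s.
At the end, for the whole second after the job is handed in: The pawl is down (below 0.08 rad) in the gap in front of the red tooth (red face 64 to 86 mm ahead of the pivot, where the nose is), the wheel is at rest, the bowl stands upright within 15 mm of the wheel's axis, and everything is released (value of joint pawl below 0.08 rad and x of red_face in the frame of pawl_block between 0.064 and 0.086 m and not (horizontal distance between bowl and stand above 0.015 m) and not (angle between bowl's own z axis and vertical above 0.1 rad) and angular speed of tooth_ring below 0.05 rad/s); the robot touches nothing.
It fails at once if the teeth are forced against the pawl with more than 20 N (contact force between tooth_ring and pawl_arm above 20 N).
It fails at once if the bowl slides more than 15 mm off the wheel's axis or tips (horizontal distance between bowl and stand above 0.015 m or angle between bowl's own z axis and vertical above 0.1 rad).
It fails at once if other ware or tools are moved by more than 30 mm (distance of any of bowl_left, bowl_far, bottle, loop_tool from where it was at the start of the episode above 0.03 m).
It also fails if it takes over 72 s, if anything falls off the work surface, if the arm or the gripper's body presses on something with over 40 N, if the wrist force passes 120 N, or if a joint passes its speed limit or range.

## Working session

There is one attempt and no reset: what is moved stays moved. The work goes in short steps, Python scripts to look and compute and a tool call to move; the robot and the scene stay as the last step left them, time stands still between calls to the robot, and variables do not carry over. Pictures are saved under pics/ and viewed, at most 10 in all, crops included, and the job is handed in when it is done.

Besides the shell and the picture viewer there is one more tool, called by a JSON object that holds its "fn" and its "kwargs". servo_tool: Moves the arm, as the interface text tells. Scaled input: -1 to 1 covers 0.1 m each way for a shift and pi/2 rad each way for a turn. Its arguments: {"type":"object","properties":{"plan":{"type":"array","items":{"type":"array","items":{"type":"number"}}}},"required":["plan"]}

```bash
mkdir -p pics; cat > h.py <<'E'
import numpy as np, cv2
from bench import robot
def P(c):
    p=robot.camera_params(c); return [np.array(p[k],float) for k in("camera_matrix","distortion","rvec","tvec")]
def ray(c,uv,z):
    K,d,r,t=P(c); R=cv2.Rodrigues(r)[0]
    n=cv2.undistortPoints(np.array([[uv]],float),K,d)[0,0]
    D=R.T@np.array([n[0],n[1],1]); C=-R.T@t.ravel()
    return C+D*(z-C[2])/D[2]
def proj(c,X):
    K,d,r,t=P(c); return cv2.projectPoints(np.array(X,float).reshape(-1,3),r,t,K,d)[0].reshape(-1,2)
def snap(c,name):
    im=cv2.cvtColor(robot.snapshot(c),cv2.COLOR_RGB2BGR); cv2.imwrite(f"pics/{name}.png",im); return im
E
python3 - <<'E'
from h import *
a=snap("top","top0");b=snap("scene","scene0")
for c in("top","scene"):
    for t in("stand","tooth_ring","crank_knob","pawl_block","pawl_arm","pawl_bar","red_face","bowl"):
        print(c,t,[(np.round(x["extent"]).tolist(),round(x["conf"],2)) for x in robot.find_in(t,c)[:3]])
E
```

```text
top stand [([233.0, 204.0, 85.0, 89.0], 0.76), ([267.0, 208.0, 25.0, 32.0], 0.29)]
top tooth_ring [([225.0, 193.0, 62.0, 68.0], 0.85)]
top crank_knob [([195.0, 217.0, 9.0, 11.0], 0.41)]
top pawl_block [([268.0, 211.0, 28.0, 39.0], 0.88), ([195.0, 217.0, 10.0, 12.0], 0.27)]
top pawl_arm [([391.0, 262.0, 18.0, 44.0], 0.63), ([271.0, 204.0, 26.0, 22.0], 0.58)]
top pawl_bar [([270.0, 204.0, 32.0, 17.0], 0.49)]
top red_face [([229.0, 192.0, 61.0, 68.0], 0.67)]
top bowl [([311.0, 186.0, 38.0, 44.0], 0.91), ([226.0, 194.0, 38.0, 40.0], 0.81), ([189.0, 123.0, 40.0, 35.0], 0.69)]
scene stand [([274.0, 207.0, 107.0, 100.0], 0.56)]
scene tooth_ring [([280.0, 199.0, 57.0, 45.0], 0.81), ([336.0, 149.0, 41.0, 28.0], 0.51)]
scene crank_knob [([243.0, 200.0, 31.0, 30.0], 0.65), ([292.0, 167.0, 6.0, 18.0], 0.41)]
scene pawl_block [([242.0, 199.0, 29.0, 31.0], 0.83)]
scene pawl_arm [([242.0, 196.0, 29.0, 20.0], 0.53)]
scene pawl_bar [([244.0, 196.0, 29.0, 21.0], 0.77)]
scene red_face [([371.0, 182.0, 43.0, 39.0], 0.58), ([107.0, 238.0, 33.0, 39.0], 0.17)]
scene bowl [([278.0, 188.0, 44.0, 31.0], 0.95), ([364.0, 249.0, 47.0, 41.0], 0.87), ([211.0, 254.0, 42.0, 36.0], 0.84)]
```

View pics/top0.png

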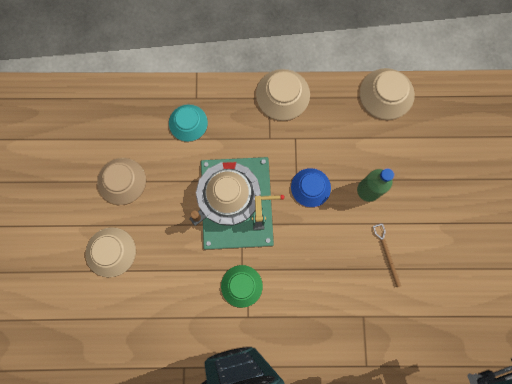

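View pics/scene0.png

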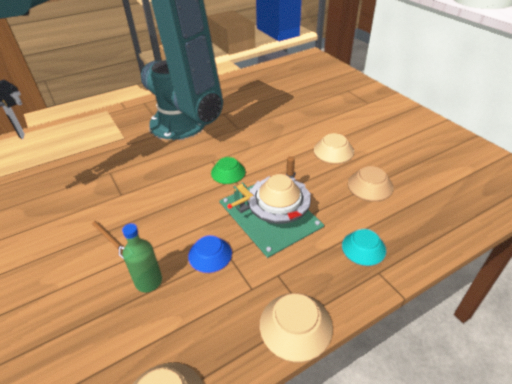

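The top picture shows the wheel centre near (228,192), the red tooth at (229,165), the knob at (195,215), the pawl block at (259,222) and the red ball at (282,197). The scene picture agrees. I'll enlarge it to get accurate measurements.

```bash
python3 - <<'E'
from h import *
im=cv2.imread("pics/top0.png"); c=im[148:256,182:302]
cv2.imwrite("pics/c0.png",cv2.resize(c,None,fx=5.5,fy=5.5,interpolation=cv2.INTER_CUBIC))
K,d,r,t=P("top"); print(-cv2.Rodrigues(r)[0].T@t.ravel())
for n,uv,z in(("knobtop",(195,215),.125),("ball",(282,197),.088),("redtooth",(229,165.5),.073),("bowltop",(228,189),.123),("block",(259,224),.094)):
    print(n,ray("top",uv,z).round(4))
hsv=cv2.cvtColor(im,cv2.COLOR_BGR2HSV)
m=(cv2.inRange(hsv,(70,60,40),(95,255,160)))[148:256,182:302]
ct=max(cv2.findContours(m,0,2)[0],key=cv2.contourArea); rr=cv2.minAreaRect(ct); b=cv2.boxPoints(rr)+[182,148]
print(rr); 
W=np.array([ray("top",p,.012)[:2] for p in b]); print(W.round(4), W.mean(0), [np.linalg.norm(W[i]-W[i-1]) for i in range(4)])
E
```

```text
[0.34351983 0.00604592 1.31741903]
knobtop [0.5291 0.134  0.125 ]
ball [ 0.5806 -0.0865  0.088 ]
redtooth [0.6696 0.0515 0.073 ]
bowltop [0.5952 0.0521 0.123 ]
block [ 0.5097 -0.0259  0.094 ]
((55.101715087890625, 76.22930908203125), (45.450843811035156, 68.88094329833984), 86.633544921875)
[[ 0.5782  0.1292]
 [ 0.5884 -0.0595]
 [ 0.4641 -0.0646]
 [ 0.4545  0.1203]] [0.52127228 0.03134052] [np.float64(0.12407089804986961), np.float64(0.18895197867547994), np.float64(0.124408015439875), np.float64(0.18515640355989177)]
```

View pics/c0.png

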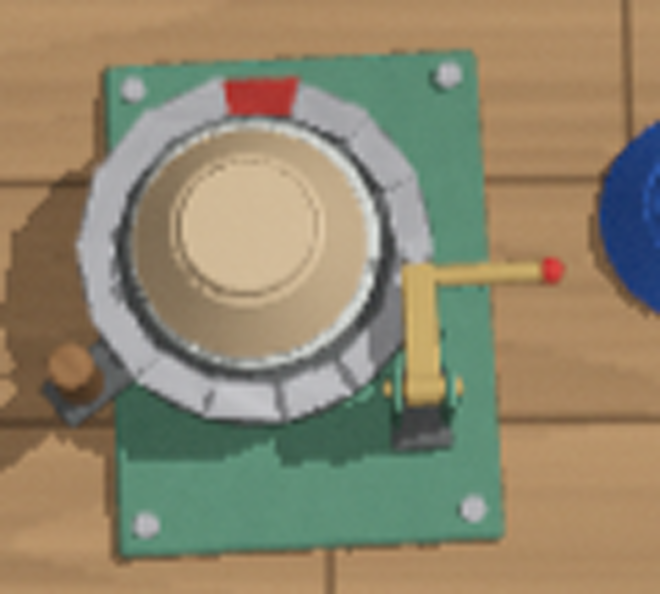

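The crop shows the bolts at (133,90), (448,75), (473,508) and (147,525), the ball at (552,269), the pivot at about (425,388) and the knob top at (72,366). The red tooth spans (222–300, 78–115). Next I fit the stand pose to these.

```bash
python3 - <<'E'
from h import *
from scipy.optimize import least_squares
f=lambda u,v:(np.array([u,v])+.5)/5.5-.5+[182,148]
B=[f(133,90),f(448,75),f(473,508),f(147,525)]
W=np.array([ray("top",b,.014)[:2] for b in B]); print("bolts",W.round(4),W.mean(0))
for a,b in((3,0),(2,1)): print("x-dir",np.arctan2(*(W[b]-W[a])[::-1]))
print("y-dir",[np.arctan2(*(W[b]-W[a])[::-1])-np.pi/2 for a,b in((1,0),(2,3))])
obs=[f(552,269),f(425,388),f(420,268),f(250,228),f(72,366),f(222,78),f(300,78)]
def model(p):
    x,y,a,w=p; R=np.array([[np.cos(a),-np.sin(a)],[np.sin(a),np.cos(a)]])
    th=-np.pi/2-w; k=th+np.radians(143); t2=th+np.radians(25.7)
    L=[(-.023,-.1385,.088),(-.075,-.0765,.088),(-.017,-.0765,.0935),(0,0,.123),(.105*np.cos(k),.105*np.sin(k),.125),
       (.085*np.cos(t2),.085*np.sin(t2),.066),(.085*np.cos(th),.085*np.sin(th),.075)]
    return np.array([[*(R@l[:2]+[x,y]),l[2]] for l in L])
s=least_squares(lambda p:(proj("top",model(p))-obs).ravel(),[.59,.05,0,-1.5],loss="soft_l1",f_scale=.7)
print(s.x.round(4)); print((proj("top",model(s.x))-obs).round(1)); print(model(s.x).round(4))
E
```

```text
bolts [[ 0.6898  0.1184]
 [ 0.6968 -0.0413]
 [ 0.4772 -0.0507]
 [ 0.47    0.1089]] [0.58344383 0.03381819]
x-dir 0.04327700523923276
x-dir 0.04286767773402731
y-dir [np.float64(0.043816046935441166), np.float64(0.04538736928532594)]
[ 0.5967  0.0536  0.0505 -1.2716]
[[-0.2  0.4]
 [ 0.3  0. ]
 [-0.2 -0.7]
 [ 0.4 -0.6]
 [-0.3  0.1]
 [ 0.1  0.6]
 [-0.1  0. ]]
[[ 0.5807 -0.0859  0.088 ]
 [ 0.5257 -0.0266  0.088 ]
 [ 0.5836 -0.0237  0.0935]
 [ 0.5967  0.0536  0.123 ]
 [ 0.531   0.1355  0.125 ]
 [ 0.68    0.0705  0.066 ]
 [ 0.6791  0.0327  0.075 ]]
```

```bash
cat >> h.py <<'E'
from scipy.spatial.transform import Rotation as Ro
S=np.array([.5965,.0536]); YAW=.045
def st(x,y,z):
    c,s=np.cos(YAW),np.sin(YAW); return np.array([S[0]+c*x-s*y,S[1]+s*x+c*y,z])
def RT(): return Ro.from_euler("xyz",robot.get_obs()["ee_rot"])
def rel(X,base=None,R=None):
    o=robot.get_obs(); base=o["tool_pos"] if base is None else base
    return ((R or RT()).inv().apply(np.array(X)-base)/.1).round(3)
E
python3 - <<'E'
from h import *
o=robot.get_obs()
for k in("time","tool_pos","ee_rot","wrist_force","width"): print(k,np.round(o[k],4))
print(RT().as_matrix().round(3))
print("bar",st(-.023,-.1125,.088),"rel to 150mm", rel(st(-.023,-.1125,.200)))
# turn so that tool y is along +-stand x, tool z down
for yv in(1,-1):
    y=(st(1,0,0)-st(0,0,0))*yv; z=np.array([0,0,-1.]); x=np.cross(y,z); T=Ro.from_matrix(np.c_[x,y,z])
    print(yv,((RT().inv()*T).as_rotvec()/(np.pi/2)).round(3))
E
```

```text
time 0.9
tool_pos [ 0.1776 -0.5206  0.2225]
ee_rot [ 3.1415 -0.      0.3288]
wrist_force [-0.1425 -0.3086  0.1717]
width 0.0941
[[ 0.946  0.323  0.   ]
 [ 0.323 -0.946 -0.   ]
 [ 0.     0.    -1.   ]]
bar [ 0.57858408 -0.05982076  0.088     ] rel to 150mm [ 5.283 -3.066  0.225]
1 [ 0.     0.    -0.819]
-1 [ 0.    -0.     1.181]
```

{"fn": "servo_tool", "kwargs": {"plan": [[0.865,-0.5,0,0,0,-0.819,60],[0.865,-0.5,0,0,0,-0.819,60],[0.865,-0.5,0,0,0,-0.819,60],[0.865,-0.5,0,0,0,-0.819,60],[0.865,-0.5,0,0,0,-0.819,40],[0.865,-0.5,0,0,0,-0.819,40],[0.865,-0.5,0,0,0,-0.819,40],[0.865,-0.5,0,0,0,-0.819,40],[0.865,-0.5,0,0,0,-0.819,40],[0.865,-0.5,0,0,0,-0.819,40],[0.865,-0.5,0,0,0,-0.819,40],[0.865,-0.5,0,0,0,-0.819,40]]}}

```text
time: 1.9
tool_pos: [0.2433, -0.4453, 0.2225]
ee_rot: [3.142, 0.0, 1.616]
wrist_force: [-0.4, -0.2, -0.1]
width: 0.0399
finger_force: 0.0
```

```bash
python3 - <<'E'
from h import *
o=robot.get_obs();print(o["tool_pos"].round(4) if hasattr(o["tool_pos"],"round") else o["tool_pos"],o["ee_rot"],rel(st(-.023,-.1125,.200)))
E
```

```text
[ 0.2433 -0.4453  0.2225] [3.14155341e+00 1.92703798e-04 1.61578835e+00] [3.7   3.523 0.225]
```

{"fn": "servo_tool", "kwargs": {"plan": [[0.25,0.24,0,0,0,0,40],[0.5,0.48,0,0,0,0,40],[0.75,0.71,0,0,0,0,40],[1,0.95,0,0,0,0,40]]}}

```text
time: 2.23
tool_pos: [0.3343, -0.3402, 0.2226]
ee_rot: [3.141, 0.0, 1.613]
wrist_force: [1.0, -0.7, -0.2]
width: 0.0399
finger_force: 0.0
```

{"fn": "servo_tool", "kwargs": {"plan": [[0.25,0.24,0,0,0,0,40],[0.5,0.48,0,0,0,0,40],[0.75,0.71,0,0,0,0,40],[1,0.95,0,0,0,0,40]]}}

```text
time: 2.57
tool_pos: [0.425, -0.2356, 0.2228]
ee_rot: [3.141, 0.001, 1.614]
wrist_force: [0.2, -0.3, -0.2]
width: 0.0403
finger_force: 0.0
```

{"fn": "servo_tool", "kwargs": {"plan": [[0.25,0.24,0,0,0,0,40],[0.5,0.48,0,0,0,0,40],[0.75,0.71,0,0,0,0,40],[1,0.95,0,0,0,0,40]]}}

```text
time: 2.9
tool_pos: [0.5155, -0.1314, 0.2227]
ee_rot: [3.141, 0.0, 1.614]
wrist_force: [0.0, -1.0, 0.1]
width: 0.0404
finger_force: 0.0
```

{"fn": "servo_tool", "kwargs": {"plan": [[0.25,0.24,0,0,0,0,40],[0.5,0.48,0,0,0,0,40],[0.7,0.673,0.3,0,0,0,40],[0.7,0.673,0.45,0,0,0,40],[0.7,0.673,0.45,0,0,0,40],[0.7,0.673,0.45,0,0,0,40]]}}

```text
time: 3.4
tool_pos: [0.5782, -0.0598, 0.1763]
ee_rot: [-3.139, -0.0, 1.615]
wrist_force: [0.4, 0.6, 0.1]
width: 0.04
finger_force: 0.0
```

```bash
python3 - <<'E'
from h import *
o=robot.get_obs();print(o["time"],o["tool_pos"],o["ee_rot"],o["wrist_force"])
print(rel(st(-.023,-.1125,.088)))
im=snap("scene","s1")
cv2.imwrite("pics/s1c.png",cv2.resize(im[110:260,170:370],None,fx=4,fy=4,interpolation=cv2.INTER_CUBIC))
for t in("pawl_bar","pawl_arm"): print(t,[(np.round(x["extent"],1).tolist(),round(x["conf"],2)) for x in robot.find_in(t,"scene")[:3]])
q=proj("scene",[st(-.023,-.1125,.088),st(-.023,-.1385,.088),st(-.075,-.0765,.088),o["tool_pos"]]);print(q, (q-[170,110])*4)
E
```

```text
3.4 [ 0.57817299 -0.05976261  0.17632754] [-3.13861574e+00 -3.29769464e-04  1.61498671e+00] [0.42881948 0.59357516 0.05361808]
[-0.001  0.007  0.883]
pawl_bar [([242.3, 197.3, 31.3, 24.8], 0.55)]
pawl_arm [([242.4, 196.4, 26.4, 20.5], 0.58)]
[[237.85251781 203.31607078]
 [229.22805619 207.38057539]
 [239.12045807 187.06502835]
 [235.69090314 177.28892099]] [[271.41007123 373.26428313]
 [236.91222476 389.52230158]
 [276.48183227 308.26011339]
 [262.76361257 269.15568398]]
```

View pics/s1c.png

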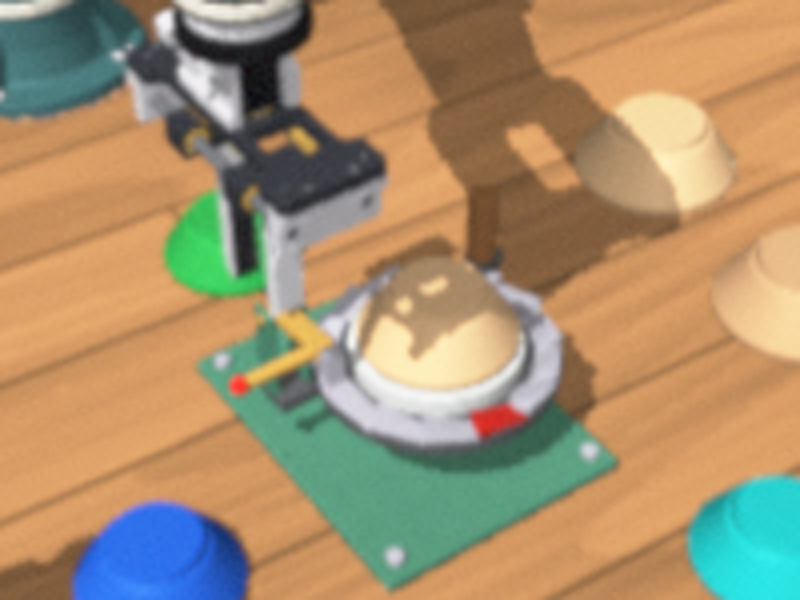

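The crop shows the ball at (238,384) and my model predicted (237,389), so the bar rides about 4 mm high. The open fingers straddle the bar, so I descend and grip.

{"fn": "servo_tool", "kwargs": {"plan": [[0,0.01,0.25,0,0,0,40],[0,0.01,0.5,0,0,0,40],[0,0.01,0.7,0,0,0,40],[0,0.01,0.87,0,0,0,40],[0,0.01,0.87,0,0,0,30],[0,0.01,0.87,0,0,0,20],[0,0.01,0.87,0,0,0,15],[0,0.01,0.87,0,0,0,0],[0,0.01,0.87,0,0,0,0],[0,0.01,0.87,0,0,0,0]]}}

```text
time: 4.38
tool_pos: [0.58, -0.0605, 0.0925]
ee_rot: [3.14, 0.001, 1.615]
wrist_force: [-4.0, -1.0, 5.4]
width: 0.0085
finger_force: 30.0
```

{"fn": "servo_tool", "kwargs": {"plan": [[0,-0.005,-0.07,0,0,0,0],[0,-0.021,-0.14,0,0,0,0],[0,-0.062,-0.237,0,0,0,0],[0,-0.12,-0.323,0,0,0,0],[0,-0.195,-0.395,0,0,0,0],[0,-0.282,-0.451,0,0,0,0],[0,-0.379,-0.489,0,0,0,0],[0,-0.43,-0.5,0,0,0,0],[0,-0.43,-0.5,0,0,0,0]]}}

```text
time: 5.13
tool_pos: [0.5376, -0.0622, 0.1442]
ee_rot: [3.135, 0.002, 1.615]
wrist_force: [2.4, -0.8, 8.1]
width: 0.0092
finger_force: 30.0
```

{"fn": "servo_tool", "kwargs": {"plan": [[0,-0.05,-0.035,0,0,0,0],[0,-0.1,-0.036,0,0,0,0],[0,-0.155,-0.034,0,0,0,0],[0,-0.19,-0.03,0,0,0,0],[0,-0.23,-0.02,0,0,0,0],[0,-0.25,-0.013,0,0,0,0],[0,-0.25,-0.013,0,0,0,0],[0,-0.25,-0.013,0,0,0,0]]}}

```text
time: 5.8
tool_pos: [0.5104, -0.0628, 0.1415]
ee_rot: [-3.138, -0.0, 1.615]
wrist_force: [-0.5, -0.5, 7.0]
width: 0.0088
finger_force: 30.0
```

{"fn": "servo_tool", "kwargs": {"plan": [[0,0,0,0,0,0,20],[0,0,0,0,0,0,40],[0,0,0,0,0,0,40],[0,0,0,0,0,0,40],[0,0,-0.25,0,0,0,40],[0,0,-0.5,0,0,0,40],[0,0,-0.8,0,0,0,40],[0,0,-0.9,0,0,0,40],[0,0,-0.9,0,0,0,40]]}}

```text
time: 6.55
tool_pos: [0.5132, -0.0632, 0.2348]
ee_rot: [3.136, 0.002, 1.615]
wrist_force: [0.4, 0.3, 0.2]
width: 0.04
finger_force: 0.0
```

```bash
python3 - <<'E'
from h import *
o=robot.get_obs();print(o["time"],o["tool_pos"],o["wrist_force"])
print("knob",rel([.531,.1357,.103]))
im=snap("scene","s2"); im2=snap("top","t2")
cv2.imwrite("pics/s2c.png",np.hstack([cv2.resize(im[120:250,190:330],(420,390),interpolation=cv2.INTER_CUBIC),cv2.resize(im2[140:270,180:300],(360,390),interpolation=cv2.INTER_CUBIC)]))
E
```

```text
6.55 [ 0.51323276 -0.06323199  0.23479901] [0.44068185 0.30204899 0.21249581]
knob [1.982 0.259 1.316]
```

View pics/s2c.png

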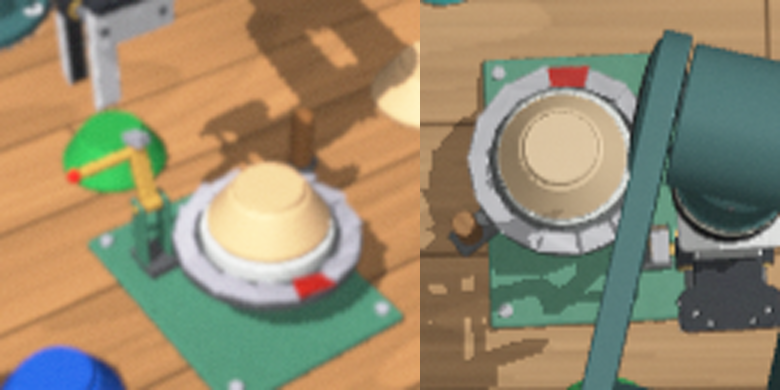

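The pawl stands folded back (left half, around (150,180)) and the bowl and wheel haven't moved. Next is the knob.

{"fn": "servo_tool", "kwargs": {"plan": [[0.3,0.04,0,0,0,0,50],[0.65,0.08,0,0,0,0,50],[1,0.13,0,0,0,0,50]]}}

```text
time: 6.9
tool_pos: [0.5191, 0.0381, 0.2285]
ee_rot: [-3.136, -0.0, 1.613]
wrist_force: [1.3, -0.8, -0.5]
width: 0.0495
finger_force: 0.0
```

{"fn": "servo_tool", "kwargs": {"plan": [[0.3,0.04,0,0,0,0,50],[0.65,0.08,0,0,0,0,50],[0.98,0.13,0.2,0,0,0,50],[0.98,0.13,0.4,0,0,0,50],[0.98,0.13,0.4,0,0,0,50],[0.98,0.13,0.4,0,0,0,50]]}}

```text
time: 7.4
tool_pos: [0.527, 0.1358, 0.188]
ee_rot: [-3.134, 0.001, 1.616]
wrist_force: [-0.6, -0.6, 0.3]
width: 0.0502
finger_force: 0.0
```

```bash
python3 - <<'E'
from h import *
o=robot.get_obs();print(o["time"],o["tool_pos"],o["wrist_force"])
print("knob",rel([.531,.1357,.101]))
E
```

```text
7.4 [0.5270357  0.13579763 0.18803227] [-0.5588447  -0.63058713  0.27129101]
knob [-0.002  0.046  0.87 ]
```

{"fn": "servo_tool", "kwargs": {"plan": [[0,0.04,0.25,0,0,0,50],[0,0.04,0.5,0,0,0,50],[0,0.04,0.7,0,0,0,50],[0,0.04,0.86,0,0,0,50],[0,0.04,0.86,0,0,0,50],[0,0.04,0.86,0,0,0,40],[0,0.04,0.86,0,0,0,30],[0,0.04,0.86,0,0,0,25],[0,0.04,0.86,0,0,0,0],[0,0.04,0.86,0,0,0,0],[0,0.04,0.86,0,0,0,0],[0,0.04,0.86,0,0,0,0]]}}

```text
time: 8.4
tool_pos: [0.5335, 0.1362, 0.1072]
ee_rot: [3.14, 0.0, 1.615]
wrist_force: [-2.4, -1.0, 5.9]
width: 0.0214
finger_force: 30.0
```

{"fn": "servo_tool", "kwargs": {"plan": [[0.03,0.044,0,0,0,0,0],[0.055,0.089,0,0,0,0,0],[0.1,0.179,0,0,0,0,0],[0.136,0.274,0,0,0,0,0],[0.162,0.371,0,0,0,0,0],[0.179,0.47,0,0,0,0,0],[0.184,0.525,0,0,0,0,0],[0.184,0.525,0,0,0,0,0]]}}

```text
time: 9.07
tool_pos: [0.5867, 0.158, 0.1073]
ee_rot: [3.137, -0.002, 1.616]
wrist_force: [1.6, 1.7, 3.7]
width: 0.0212
finger_force: 30.0
```

```bash
cat >> h.py <<'E'
def knob():
    o=robot.get_obs(); d=Ro.from_euler("z",-YAW).apply(np.r_[o["tool_pos"][:2]-S,0])
    a=np.arctan2(d[1],d[0]); F=Ro.from_euler("z",-YAW).apply(o["wrist_force"])
    print("t",o["time"],"w",round(np.radians(53)-a,4),"ang",np.degrees(a).round(2),"r",np.hypot(*d[:2]).round(4),"Ftan(cw+ on tool)",round(F@[np.sin(a),-np.cos(a),0],1),"Frad",round(F@[np.cos(a),np.sin(a),0],1),"d",d.round(4))
E
python3 -c "
from h import *
knob()"
```

```text
t 9.0667 w -0.6942 ang 92.78 r 0.1048 Ftan(cw+ on tool) 1.7 Frad 1.6 d [-0.0051  0.1047  0.    ]
```

{"fn": "servo_tool", "kwargs": {"plan": [[0,0.055,0,0,0,0,0],[0,0.11,0,0,0,0,0],[-0.012,0.219,0,0,0,0,0],[-0.035,0.327,0,0,0,0,0],[-0.069,0.431,0,0,0,0,0],[-0.097,0.499,0,0,0,0,0],[-0.11,0.525,0,0,0,0,0],[-0.11,0.525,0,0,0,0,0],[-0.11,0.525,0,0,0,0,0],[-0.11,0.525,0,0,0,0,0]]}}

```text
time: 9.9
tool_pos: [0.6397, 0.15, 0.1073]
ee_rot: [3.136, -0.003, 1.616]
wrist_force: [3.3, 4.5, 2.6]
width: 0.0218
finger_force: 30.0
```

```bash
python3 -c "
from h import *
knob()"
```

```text
t 9.9 w -0.1797 ang 63.3 r 0.1056 Ftan(cw+ on tool) 1.2 Frad 5.4 d [0.0475 0.0944 0.    ]
```

{"fn": "servo_tool", "kwargs": {"plan": [[0,0,0,0,0,0,30],[0,0,0,0,0,0,45],[0,0,0,0,0,0,45],[0,0,0,0,0,0,45],[0,0,-0.25,0,0,0,45],[0,0,-0.55,0,0,0,45],[0,0,-0.9,0,0,0,45],[0,0,-1,0,0,0,45]]}}

```text
time: 10.57
tool_pos: [0.6394, 0.1482, 0.2119]
ee_rot: [3.133, -0.001, 1.615]
wrist_force: [0.8, -0.5, 1.1]
width: 0.0452
finger_force: 0.0
```

{"fn": "servo_tool", "kwargs": {"plan": [[-0.25,-0.16,-0.2,0,0,0,40],[-0.5,-0.32,-0.3,0,0,0,40],[-0.7,-0.47,-0.35,0,0,0,40]]}}

```text
time: 10.82
tool_pos: [0.5937, 0.0749, 0.242]
ee_rot: [3.14, 0.001, 1.615]
wrist_force: [0.8, 0.1, -0.0]
width: 0.04
finger_force: 0.0
```

{"fn": "servo_tool", "kwargs": {"plan": [[-0.25,-0.16,0,0,0,0,40],[-0.5,-0.32,0,0,0,0,40],[-0.7,-0.47,0,0,0,0,40]]}}

```text
time: 11.07
tool_pos: [0.5487, 0.0025, 0.2399]
ee_rot: [-3.14, 0.001, 1.614]
wrist_force: [0.4, -1.2, 0.3]
width: 0.0398
finger_force: 0.0
```

{"fn": "servo_tool", "kwargs": {"plan": [[-0.25,-0.16,0,0,0,0,40],[-0.5,-0.32,0,0,0,0,40],[-0.7,-0.47,0,0,0,0,40],[-0.7,-0.47,0,0,0,0,40],[-0.7,-0.47,0,0,0,0,40]]}}

```text
time: 11.48
tool_pos: [0.5054, -0.0686, 0.2402]
ee_rot: [-3.141, -0.0, 1.613]
wrist_force: [0.0, 0.4, -0.9]
width: 0.0401
finger_force: 0.0
```

```bash
python3 - <<'E'
from h import *
o=robot.get_obs();print(o["time"],o["tool_pos"],o["wrist_force"])
print("bar",rel([.508,-.063,.1375]))
im=snap("scene","s3"); im2=snap("top","t3")
cv2.imwrite("pics/s3c.png",np.hstack([cv2.resize(im[120:250,190:330],(420,390),interpolation=cv2.INTER_CUBIC),cv2.resize(im2[140:270,180:300],(360,390),interpolation=cv2.INTER_CUBIC)]))
for nm,w in(("-.25",-.25),("-.18",-.18),("-.1",-.1)):
    th=-np.pi/2-w; p=proj("scene",[st(.085*np.cos(th),.085*np.sin(th),.07)])[0]; q=proj("top",[st(.085*np.cos(th),.085*np.sin(th),.07)])[0]
    print(nm,(p-[190,120])*3,(q-[180,140])*3+[420,0])
E
```

```text
11.4833 [ 0.50544342 -0.06860754  0.24018644] [ 0.00170181  0.36180989 -0.87217933]
bar [0.055 0.028 1.027]
-.25 [201.24527021 280.00389984] [656.96420074 129.98219777]
-.18 [196.30406503 276.66687407] [658.77240298 136.3429268 ]
-.1 [191.12013265 272.58164928] [660.27951926 143.7547091 ]
```

View pics/s3c.png

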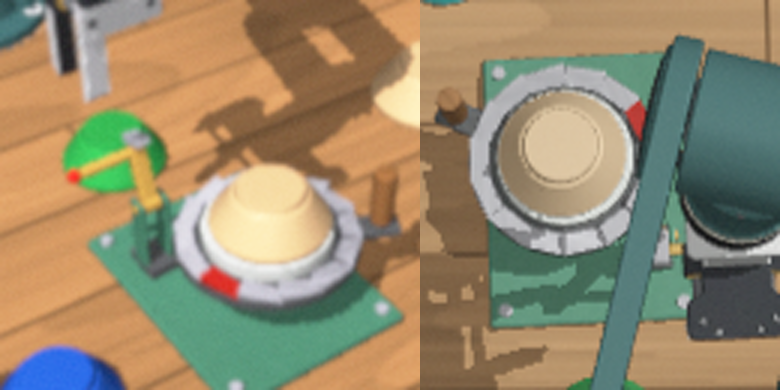

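The pawl is still up and the red tooth is near the -y axis. It looks slightly short, so I fit its silhouette.

```bash
python3 - <<'E'
from h import *
def fit(name,cam):
    hsv=cv2.cvtColor(cv2.imread(f"pics/{name}.png"),cv2.COLOR_BGR2HSV)
    m=cv2.inRange(hsv,(0,150,90),(6,255,255))|cv2.inRange(hsv,(174,150,90),(180,255,255))
    out=[]
    n,l,s,c=cv2.connectedComponentsWithStats(m); i=1+np.argmax(s[1:,4]); 
    for w in np.arange(-1.6,.2,.01):
        t=-np.pi/2-w+np.radians(25.7)*np.linspace(0,1,9); h=.075-.010*np.linspace(0,1,9)
        P_=[st(r*np.cos(a),r*np.sin(a),z) for r in(.068,.085) for a,z in zip(t,h)]+[st(.085*np.cos(a),.085*np.sin(a),.065) for a in t]
        out.append((np.hypot(*(cv2.convexHull(proj(cam,P_).astype(np.float32))[:,0].mean(0)*0+_cent(proj(cam,P_))-c[i])),w))
    print(name,s[i],c[i],min(out))
def _cent(p):
    M=cv2.moments(cv2.convexHull(p.astype(np.float32))); return np.array([M["m10"],M["m01"]])/M["m00"]
for a in(("scene0","scene"),("top0","top"),("s2","scene"),("s3","scene")): fit(*a)
E
```

```text
scene0 [288 212  13   7  56] [293.5        214.53571429] (np.float64(0.3049490085453063), np.float64(-1.2899999999999998))
top0 [223 162  13   7  69] [228.68115942 165.26086957] (np.float64(0.4176943265289604), np.float64(-1.2899999999999998))
s2 [288 212  13   7  57] [293.47368421 214.59649123] (np.float64(0.3331269777077214), np.float64(-1.2799999999999998))
s3 [258 209  11  10  62] [263.17741935 213.75806452] (np.float64(0.12571016259933204), np.float64(-0.20999999999999885))
```

The wheel is at about -0.20, inside the window. Now I lower the pawl.

{"fn": "servo_tool", "kwargs": {"plan": [[0.055,0.028,0.25,0,0,0,40],[0.055,0.028,0.5,0,0,0,40],[0.055,0.028,0.75,0,0,0,40],[0.055,0.028,0.95,0,0,0,40],[0.055,0.028,1,0,0,0,40],[0.055,0.028,1,0,0,0,30],[0.055,0.028,1,0,0,0,20],[0.055,0.028,1,0,0,0,0],[0.055,0.028,1,0,0,0,0],[0.055,0.028,1,0,0,0,0],[0.055,0.028,1,0,0,0,0]]}}

```text
time: 12.5
tool_pos: [0.5093, -0.0624, 0.1422]
ee_rot: [3.139, 0.001, 1.615]
wrist_force: [-0.8, -0.1, 3.4]
width: 0.0085
finger_force: 30.0
```

{"fn": "servo_tool", "kwargs": {"plan": [[0,0.09,-0.025,0,0,0,0],[0,0.183,-0.033,0,0,0,0],[0,0.271,-0.025,0,0,0,0],[0,0.371,0.002,0,0,0,0],[0,0.464,0.049,0,0,0,0],[0,0.545,0.114,0,0,0,0],[0,0.597,0.172,0,0,0,0],[0,0.639,0.238,0,0,0,0],[0,0.662,0.285,0,0,0,0],[0,0.68,0.333,0,0,0,0],[0,0.693,0.384,0,0,0,0],[0,0.693,0.384,0,0,0,0]]}}

```text
time: 13.5
tool_pos: [0.5787, -0.0597, 0.1013]
ee_rot: [3.14, 0.001, 1.615]
wrist_force: [2.9, -4.7, -0.6]
width: 0.0088
finger_force: 30.0
```

{"fn": "servo_tool", "kwargs": {"plan": [[0,0.002,0.015,0,0,0,0],[0,0.004,0.03,0,0,0,0],[0,0.004,0.03,0,0,0,0]]}}

```text
time: 13.75
tool_pos: [0.5791, -0.0597, 0.0994]
ee_rot: [3.139, 0.001, 1.615]
wrist_force: [1.3, -4.7, 2.5]
width: 0.0088
finger_force: 30.0
```

{"fn": "servo_tool", "kwargs": {"plan": [[0,0,0,0,0,0,12],[0,0,0,0,0,0,20],[0,0,0,0,0,0,40],[0,0,0,0,0,0,40],[0,0,0,0,0,0,40],[0,0,-0.25,0,0,0,40],[0,0,-0.55,0,0,0,40],[0,0,-0.9,0,0,0,40],[0,0,-1,0,0,0,40]]}}

```text
time: 14.5
tool_pos: [0.5804, -0.0591, 0.2055]
ee_rot: [3.132, 0.002, 1.616]
wrist_force: [0.5, -0.3, 1.5]
width: 0.0402
finger_force: 0.0
```

```bash
python3 - <<'E'
from h import *
o=robot.get_obs();print(o["time"],o["tool_pos"],o["wrist_force"])
print("knob above",rel(st(.105*np.cos(np.radians(64)),.105*np.sin(np.radians(64)),.19)))
im=snap("scene","s4")
cv2.imwrite("pics/s4c.png",cv2.resize(im[130:240,190:330],None,fx=5,fy=5,interpolation=cv2.INTER_CUBIC))
print((proj("scene",[st(-.075+.052*np.cos(a),-.1385,.088+.052*np.sin(a)) for a in(0,.06,.12,.3)])-[190,130])*5)
E
```

```text
14.5 [ 0.58043672 -0.05914704  0.20554597] [ 0.48223326 -0.27278681  1.46824187]
knob above [2.063 0.67  0.158]
[[196.14028095 386.90287697]
 [195.60348837 382.48149908]
 [194.87998682 377.84785273]
 [191.61129251 362.85098879]]
```

View pics/s4c.png

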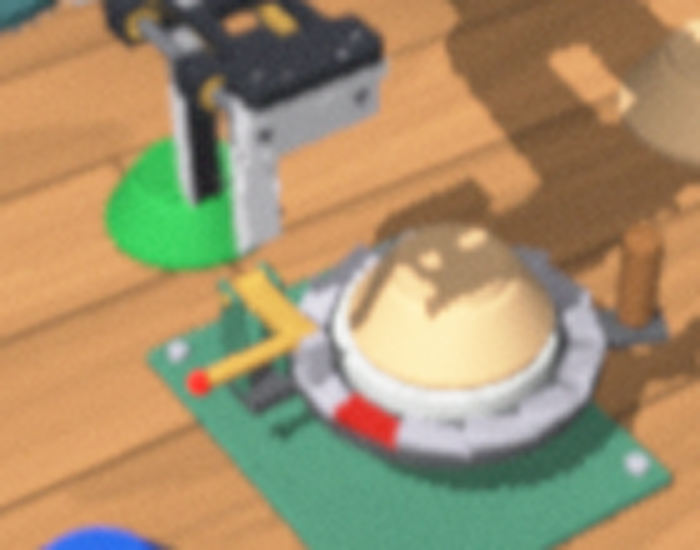

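The pawl is down in the gap with the ball at (199,383), which gives a pawl angle of about 0.06. Back to the knob.

{"fn": "servo_tool", "kwargs": {"plan": [[0.3,0.1,0,0,0,0,45],[0.65,0.21,0,0,0,0,45],[1,0.33,0,0,0,0,45]]}}

```text
time: 14.8
tool_pos: [0.6063, 0.0428, 0.1977]
ee_rot: [-3.14, -0.0, 1.613]
wrist_force: [0.6, -0.6, 0.6]
width: 0.0447
finger_force: 0.0
```

{"fn": "servo_tool", "kwargs": {"plan": [[0.3,0.1,0,0,0,0,45],[0.65,0.21,0,0,0,0,45],[1,0.34,0,0,0,0,45],[1,0.34,0,0,0,0,45],[1,0.34,0,0,0,0,45]]}}

```text
time: 15.22
tool_pos: [0.6356, 0.1455, 0.1965]
ee_rot: [-3.138, 0.001, 1.619]
wrist_force: [-0.2, 0.4, -0.4]
width: 0.0447
finger_force: 0.0
```

```bash
python3 - <<'E'
from h import *
print(rel([.6397,.1495,.105])); knob()
E
```

```text
[0.038 0.047 0.915]
t 15.2167 w -0.1989 ang 64.4 r 0.0999 Ftan(cw+ on tool) -0.3 Frad 0.3 d [0.0432 0.0901 0.    ]
```

{"fn": "servo_tool", "kwargs": {"plan": [[0.035,0.045,0.2,0,0,0,45],[0.035,0.045,0.5,0,0,0,45],[0.035,0.045,0.75,0,0,0,45],[0.035,0.045,0.92,0,0,0,45],[0.035,0.045,0.92,0,0,0,45],[0.035,0.045,0.92,0,0,0,35],[0.035,0.045,0.92,0,0,0,27],[0.035,0.045,0.92,0,0,0,24],[0.035,0.045,0.92,0,0,0,0],[0.035,0.045,0.92,0,0,0,0],[0.035,0.045,0.92,0,0,0,0],[0.035,0.045,0.92,0,0,0,0]]}}

```text
time: 16.22
tool_pos: [0.6413, 0.1471, 0.1096]
ee_rot: [3.139, 0.001, 1.615]
wrist_force: [-2.1, -2.0, 6.8]
width: 0.0217
finger_force: 30.0
```

```bash
python3 -c "
from h import *
knob()"
```

```text
t 16.2167 w -0.1537 ang 61.81 r 0.1037 Ftan(cw+ on tool) -1.1 Frad -2.7 d [0.049  0.0914 0.    ]
```

{"fn": "servo_tool", "kwargs": {"plan": [[0.005,0.015,0,0,0,0,0],[-0.002,0.028,0,0,0,0,0],[-0.008,0.038,0,0,0,0,0],[-0.014,0.048,0,0,0,0,0],[-0.02,0.058,0,0,0,0,0],[-0.02,0.058,0,0,0,0,0]]}}

```text
time: 16.72
tool_pos: [0.647, 0.1445, 0.1096]
ee_rot: [3.14, 0.002, 1.615]
wrist_force: [-3.3, -3.3, 5.6]
width: 0.0215
finger_force: 30.0
```

```bash
python3 -c "
from h import *
knob()"
```

```text
t 16.7167 w -0.0937 ang 58.37 r 0.104 Ftan(cw+ on tool) -1.3 Frad -4.5 d [0.0545 0.0885 0.    ]
```

{"fn": "servo_tool", "kwargs": {"plan": [[-0.012,0.004,0,0,0,0,0],[-0.021,0.01,0,0,0,0,0],[-0.029,0.018,0,0,0,0,0],[-0.029,0.018,0,0,0,0,0]]}}

```text
time: 17.05
tool_pos: [0.6493, 0.1431, 0.1096]
ee_rot: [3.138, -0.001, 1.615]
wrist_force: [-2.1, -1.1, 5.4]
width: 0.0211
finger_force: 30.0
```

```bash
python3 -c "
from h import *
knob()"
```

```text
t 17.05 w -0.0673 ang 56.85 r 0.1039 Ftan(cw+ on tool) -1.3 Frad -2.0 d [0.0568 0.087  0.    ]
```

{"fn": "servo_tool", "kwargs": {"plan": [[-0.008,0.007,0,0,0,0,0],[-0.014,0.015,0,0,0,0,0],[-0.021,0.023,0,0,0,0,0],[-0.021,0.023,0,0,0,0,0]]}}

```text
time: 17.38
tool_pos: [0.6519, 0.1416, 0.1096]
ee_rot: [3.138, -0.001, 1.616]
wrist_force: [-1.5, 0.4, 5.5]
width: 0.0216
finger_force: 30.0
```

```bash
python3 -c "
from h import *
knob()"
```

```text
t 17.3833 w -0.0386 ang 55.21 r 0.1039 Ftan(cw+ on tool) -1.5 Frad -0.5 d [0.0593 0.0854 0.    ]
```

{"fn": "servo_tool", "kwargs": {"plan": [[-0.006,0.008,0,0,0,0,0],[-0.012,0.017,0,0,0,0,0],[-0.018,0.025,0,0,0,0,0],[-0.018,0.025,0,0,0,0,0]]}}

```text
time: 17.72
tool_pos: [0.6545, 0.14, 0.1096]
ee_rot: [3.138, -0.001, 1.616]
wrist_force: [-0.3, 0.7, 5.8]
width: 0.0213
finger_force: 30.0
```

```bash
python3 -c "
from h import *
knob()"
```

```text
t 17.7167 w -0.0093 ang 53.54 r 0.1041 Ftan(cw+ on tool) -0.7 Frad 0.4 d [0.0618 0.0837 0.    ]
```

{"fn": "servo_tool", "kwargs": {"plan": [[-0.006,0.008,0,0,0,0,0],[-0.012,0.016,0,0,0,0,0],[-0.018,0.024,0,0,0,0,0],[-0.018,0.024,0,0,0,0,0]]}}

```text
time: 18.05
tool_pos: [0.657, 0.1383, 0.1096]
ee_rot: [3.138, -0.001, 1.616]
wrist_force: [-1.3, 0.3, 4.9]
width: 0.0215
finger_force: 30.0
```

```bash
python3 -c "
from h import *
knob()"
```

```text
t 18.05 w 0.0191 ang 51.91 r 0.1041 Ftan(cw+ on tool) -1.2 Frad -0.5 d [0.0642 0.0819 0.    ]
```

{"fn": "servo_tool", "kwargs": {"plan": [[-0.007,0.008,0,0,0,0,0],[-0.013,0.016,0,0,0,0,0],[-0.02,0.023,0,0,0,0,0],[-0.02,0.023,0,0,0,0,0]]}}

```text
time: 18.38
tool_pos: [0.6595, 0.1366, 0.1096]
ee_rot: [3.137, -0.002, 1.616]
wrist_force: [-0.0, 1.3, 4.8]
width: 0.0212
finger_force: 30.0
```

```bash
python3 -c "
from h import *
knob()"
```

```text
t 18.3833 w 0.0482 ang 50.24 r 0.1042 Ftan(cw+ on tool) -0.8 Frad 1.0 d [0.0666 0.0801 0.    ]
```

{"fn": "servo_tool", "kwargs": {"plan": [[-0.007,0.008,0,0,0,0,0],[-0.013,0.015,0,0,0,0,0],[-0.02,0.023,0,0,0,0,0],[-0.02,0.023,0,0,0,0,0]]}}

```text
time: 18.72
tool_pos: [0.662, 0.1347, 0.1096]
ee_rot: [3.137, -0.002, 1.616]
wrist_force: [-0.4, 2.0, 5.7]
width: 0.0212
finger_force: 30.0
```

```bash
python3 -c "
from h import *
knob()"
```

```text
t 18.7167 w 0.078 ang 48.53 r 0.1042 Ftan(cw+ on tool) -1.6 Frad 1.3 d [0.069  0.0781 0.    ]
```

{"fn": "servo_tool", "kwargs": {"plan": [[-0.007,0.007,0,0,0,0,0],[-0.014,0.014,0,0,0,0,0],[-0.014,0.014,0,0,0,0,0]]}}

```text
time: 18.97
tool_pos: [0.6635, 0.1335, 0.1096]
ee_rot: [3.137, -0.002, 1.616]
wrist_force: [0.0, 2.1, 5.3]
width: 0.0214
finger_force: 30.0
```

```bash
python3 -c "
from h import *
knob()"
```

```text
t 18.9667 w 0.0968 ang 47.45 r 0.1043 Ftan(cw+ on tool) -1.3 Frad 1.6 d [0.0705 0.0768 0.    ]
```

```bash
python3 - <<'E'
from h import *
im=snap("scene","s5")
cv2.imwrite("pics/s5c.png",cv2.resize(im[150:240,200:310],None,fx=7,fy=6.6,interpolation=cv2.INTER_CUBIC))
hsv=cv2.cvtColor(im,cv2.COLOR_BGR2HSV)
m=cv2.inRange(hsv,(0,150,90),(6,255,255))|cv2.inRange(hsv,(174,150,90),(180,255,255))
n,l,s,c=cv2.connectedComponentsWithStats(m); i=1+np.argmax(s[1:,4]); print(s[1:],c[1:])
def cen(w):
    t=-np.pi/2-w+np.radians(25.7)*np.linspace(0,1,9); h=.075-.010*np.linspace(0,1,9)
    p=proj("scene",[st(r*np.cos(a),r*np.sin(a),z) for r in(.068,.085) for a,z in zip(t,h)]+[st(.085*np.cos(a),.085*np.sin(a),.065) for a in t])
    M=cv2.moments(cv2.convexHull(p.astype(np.float32))); return np.array([M["m10"],M["m01"]])/M["m00"]
print(min((np.hypot(*(cen(w)-c[i])),w) for w in np.arange(-.4,.3,.01)))
print([proj("scene",[st(-.023,-.1385,.088+.052*a)])[0].round(1) for a in(0,.06,.12)])
E
```

```text
[[252 205  11  11  63]
 [228 206   4   4  12]] [[256.98412698 209.71428571]
 [229.25       207.41666667]]
(np.float64(0.3244832097004876), np.float64(0.0800000000000004))
[array([229.2, 207.4]), array([229.1, 206.5]), array([229.1, 205.6])]
```

View pics/s5c.png

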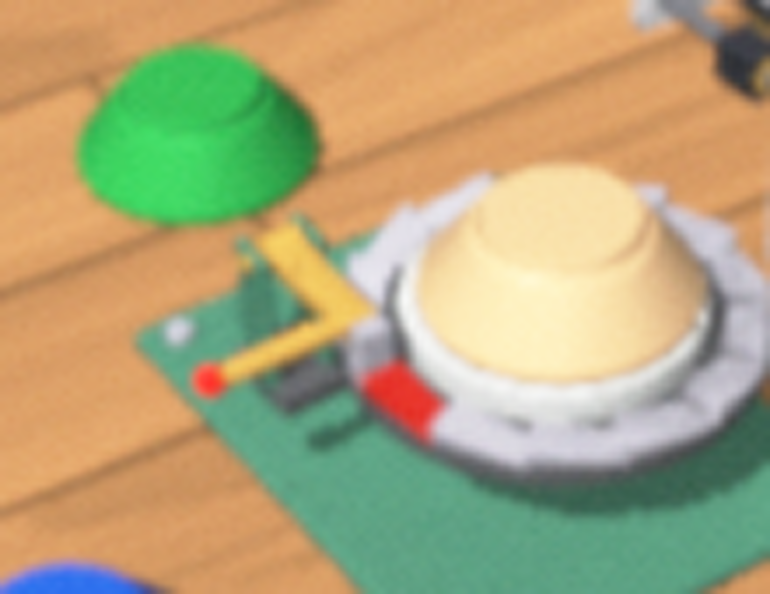

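The ball at pixel (229,207) puts the pawl at about 0, and the red tooth is just behind the nose with the wheel at about 0.08. Contact is imminent, so I continue in small steps.

{"fn": "servo_tool", "kwargs": {"plan": [[-0.006,0.005,0,0,0,0,0],[-0.011,0.01,0,0,0,0,0],[-0.011,0.01,0,0,0,0,0],[-0.011,0.01,0,0,0,0,0]]}}

```text
time: 19.35
tool_pos: [0.6639, 0.1332, 0.1096]
ee_rot: [3.138, -0.003, 1.617]
wrist_force: [-1.3, 3.5, 6.0]
width: 0.0213
finger_force: 30.0
```

```bash
python3 -c "
from h import *
knob()"
```

```text
t 19.35 w 0.1015 ang 47.19 r 0.1043 Ftan(cw+ on tool) -3.3 Frad 1.8 d [0.0709 0.0765 0.    ]
```

Contact is felt: the force is rising and motion has stopped. I press in gradually.

{"fn": "servo_tool", "kwargs": {"plan": [[-0.004,0.004,0,0,0,0,0],[-0.008,0.008,0,0,0,0,0],[-0.011,0.012,0,0,0,0,0],[-0.011,0.012,0,0,0,0,0]]}}

```text
time: 19.68
tool_pos: [0.6641, 0.133, 0.1095]
ee_rot: [3.141, -0.005, 1.617]
wrist_force: [-3.5, 4.9, 6.7]
width: 0.0214
finger_force: 30.0
```

```bash
python3 -c "
from h import *
knob()"
```

```text
t 19.6833 w 0.1046 ang 47.0 r 0.1043 Ftan(cw+ on tool) -5.9 Frad 1.5 d [0.0711 0.0763 0.    ]
```

{"fn": "servo_tool", "kwargs": {"plan": [[-0.003,0.003,0,0,0,0,0],[-0.006,0.006,0,0,0,0,0],[-0.006,0.006,0,0,0,0,0],[-0.006,0.006,0,0,0,0,0],[-0.006,0.006,0,0,0,0,0],[-0.006,0.006,0,0,0,0,0],[-0.006,0.006,0,0,0,0,0],[-0.006,0.006,0,0,0,0,0],[-0.006,0.006,0,0,0,0,0]]}}

```text
time: 20.43
tool_pos: [0.6643, 0.133, 0.1095]
ee_rot: [3.142, -0.005, 1.618]
wrist_force: [-5.3, 5.7, 7.5]
width: 0.0215
finger_force: 30.0
```

```bash
python3 -c "
from h import *
knob()"
```

```text
t 20.4333 w 0.1059 ang 46.93 r 0.1044 Ftan(cw+ on tool) -7.7 Frad 0.9 d [0.0713 0.0762 0.    ]
```

Pressed at about 7.7 N for over half a second. I ease off, release and lift.

{"fn": "servo_tool", "kwargs": {"plan": [[0.008,-0.008,0,0,0,0,0],[0.015,-0.015,0,0,0,0,0],[0.021,-0.021,0,0,0,0,0],[0.021,-0.021,0,0,0,0,0],[0.021,-0.021,0,0,0,0,28],[0.021,-0.021,0,0,0,0,40],[0.021,-0.021,0,0,0,0,45],[0.021,-0.021,0,0,0,0,45],[0.021,-0.021,-0.2,0,0,0,45],[0.021,-0.021,-0.5,0,0,0,45],[0.021,-0.021,-0.8,0,0,0,45],[0.021,-0.021,-1,0,0,0,45]]}}

```text
time: 21.43
tool_pos: [0.6635, 0.1315, 0.2101]
ee_rot: [3.139, 0.0, 1.615]
wrist_force: [-0.5, 0.2, 0.2]
width: 0.0452
finger_force: 0.0
```

```bash
python3 - <<'E'
from h import *
o=robot.get_obs(); print(o["time"],o["tool_pos"],o["wrist_force"],o["width"])
im=snap("scene","s6")
cv2.imwrite("pics/s6c.png",cv2.resize(im[130:250,190:350],None,fx=4.5,fy=4.5,interpolation=cv2.INTER_CUBIC))
hsv=cv2.cvtColor(im,cv2.COLOR_BGR2HSV)
m=cv2.inRange(hsv,(0,150,90),(6,255,255))|cv2.inRange(hsv,(174,150,90),(180,255,255))
print(cv2.connectedComponentsWithStats(m)[3][1:])
E
```

```text
21.4333 [0.66348609 0.1314581  0.21013337] [-0.46291438  0.15677802  0.23924071] 0.04520604504172176
[[229.4        207.06666667]
 [256.98412698 209.71428571]]
```

View pics/s6c.png

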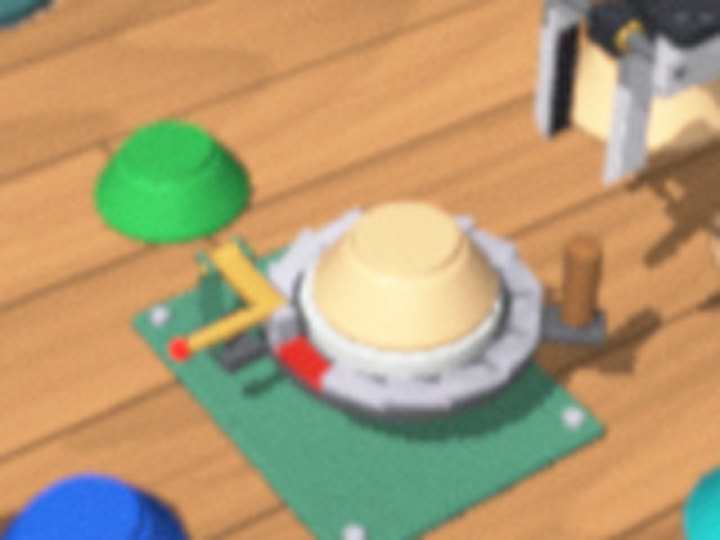

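The gripper is clear of everything. The pawl is down (ball at (180,349)) in front of the red tooth at (303,362), and the bowl is centred.

```bash
python3 -c "
from bench import robot
print(robot.close_job())"
```

```text
the job is handed in; nothing more can be done
None
```

I handed the job in at about 21 s (no verdict came back): the pawl is folded down in front of the red tooth, which I pressed against it at about 7.7 N on the knob for over half a second and let go; the bowl is centred and everything is released.

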